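Make the proof press ready: forme home, impression dial to the long mark

TASK

Get the small proof press ready for printing. With fingertips only, push the framed block of type along the bed until it is fully home against both stop lugs, and rub the big knurled dial round until its line clicks in at the long mark. Lift nothing - the type block must stay flat on the bed - and leave the other things where they are.

Things in the scene. Friction and masses are not known exactly. Their poses are not given: they have to be found in the camera images.
- press: the proof press, fixed to the table; its place and yaw vary. Origin on the table; in its frame +x runs along the bed away from the robot, +y is left, z up. Grey base plate 350 x 370 x 18 high (x -150..200, y -175..195 mm). On it: to the right the steel bed with the type block, to the left the green dial housing (x -123..147, y 30..180, top at z = 56) with the dial and two loose bystanders at its far end
- roller (a point): middle of the black rubber roller (radius 27, axis along press y, 85 above the table, press x = 165, y = -70) that lies across the bed beyond the stop lugs, between green cheeks 113 high
- bed_mid (a point): point on the bed's top, 30 above the table, in the middle of the channel in which the type block slides (press x = 0, y = -70). The channel is 96 wide between two dark guides (each 12 wide, tops 42 above the table, press x -130..110). The bed spans press x -140..130
- forme: the framed block of type (forme): a dark steel frame 100 long (x) x 90 wide (y) x 22 high filled with wood and type faces to 23 high, 0.37 to 0.65 kg, loose on the bed in the channel with 3 to spare on each side. Origin at the centre of its underside, axes along the press's. It starts 50 to 90 short of the lugs and slides with ordinary metal friction (a push of 2 to 5 N)
- forme_front (a point): middle of the type block's lower front edge (the edge that must reach the lugs)
- forme_back (a point): middle of the type block's lower back edge (the robot's side), where it can be pushed
- stop_face (a point): point at bed height (30 above the table; press x = 90, y = -70) midway between the two dark stop lugs, in the plane of their faces, at the channel's far end. Each lug is 22 wide, its middle 28 to either side of this point, its top 50 above the table. The type block is home when forme_front is here, within 2.5 along the bed
- dial (a joint): angle of the knurled dial, rad, growing clockwise seen from above. It clicks into a stop every 30 degrees: 0, 0.524, 1.047, 1.571 (the long mark), 2.094, 2.618 (last). It starts in the click at 0, 0.524 or 1.047. Left alone between clicks it falls into the nearer one. Getting over a click takes about 0.07 N m, about 2 N of rubbing near the edge
- dial_axis (a point): centre of the dial's top, on its vertical axis, 88 above the table (press x = -30, y = 105). The dial is an aluminium disc 92 in diameter, 26 high, with a ribbed rim. Its flat top may be rubbed anywhere; it is sprung and gives up to 5 downwards at 2 N per mm, then is solid. Pressed with 6 to 10 N near the edge, a finger moving round the axis carries it along
- line_end (a point): outer end of the dark line on the dial's top, 44 from the axis; turns with the dial. At joint value 0 it points to the press's -y, at 1.571 to its -x (the long mark)
- long_mark (a point): middle of the long white mark on the green housing, on the press's -x side of the dial, 60 from its axis, 56 above the table. The other five marks are short, 30 degrees apart, one per click
- ink_tin: small ink tin, 48 diameter, 45 high, standing loose on the far end of the press's green dial housing; origin at the centre of its underside; a bystander
- big_sort: single large piece of metal type, 22 x 30 x 23.5 high, standing loose on the far end of the dial housing; origin at the centre of its underside; a bystander
- composing_stick: steel composing stick, a shallow tray 44 x 210 x 19 high, lying on the table left of the press; origin at the centre of its underside; a bystander
- mallet: wooden mallet about 240 long, lying on the table right of the press; a bystander
- planer: wooden planer block 90 x 70 x 50 high on the table, on the robot's side to the right; origin at the centre of its underside; a bystander
- brayer: hand ink roller with black rubber roll (40 diameter, 110 long), lying on the table left of the press; a bystander
- wash_jar: glass jar with steel lid, 68 diameter, 100 high, on the table to the right of the press; origin at the centre of its underside; a bystander

How it is judged:
At the end, for the whole second after the job is handed in: The type block lies flat on the bed with its front edge within 2.5 mm of the lugs' faces, the dial rests in the click at the long mark (within 0.09 rad of 1.571), both at rest, and every bystander is within 30 mm of where it stood (x of forme_front in the frame of press between 0.0875 and 0.0925 m and z of forme_front in the frame of press below 0.033 m and value of joint dial between 1.4808 and 1.6608 rad and velocity of joint dial between -0.05 and 0.05 rad/s and linear speed of forme below 0.01 m/s and distance of each of ink_tin, big_sort, composing_stick, mallet, planer, brayer, wash_jar from where it was at the start of the episode below 0.03 m); the robot touches nothing.
It fails at once if the type block was lifted off the bed or tipped (over 8 mm or 0.15 rad) (z of forme in the frame of press above 0.038 m or angle between forme's own z axis and vertical above 0.15 rad).
It fails at once if a bystander was lifted or knocked over (raised more than 25 mm, or moved more than 60 mm) (distance of any of ink_tin, big_sort, composing_stick, mallet, planer, brayer, wash_jar from where it was at the start of the episode above 0.06 m or height (world z) of any of ink_tin, big_sort above 0.081 m or height (world z) of any of composing_stick, mallet, planer, brayer, wash_jar above 0.025 m).
It also fails if it takes over 45 s, if anything falls off the work surface, if the arm or the gripper's body presses on something with over 40 N, if the wrist force passes 120 N, or if a joint passes its speed limit or range.

ROBOT

A 6-joint arm with a two-finger parallel gripper is mounted at the origin on the work surface. World frame = base frame: x ahead of the robot, y to its left, z up, the work surface at z = 0. Lengths are in m, angles in rad, forces in N, time in s.
With the tool pointing down it reaches from about 0.25 to 0.725 m from the base axis. Payload 9.7 kg.
Tool frame: the origin (TCP) lies at the very end of the fingers, on their centre line; the grasp point (between the pads) lies 19 mm behind it; z points along the fingers, x is the direction in which the jaws open and shut, and the axes are right-handed (so a half turn about z gives the same grasp; the last joint's range is limited). The gripper opens to 85 mm and grips with 20 to 120 N. Pads are 22 mm wide; open, the fingers measure 114 mm over their backs; the gripper's body (76 mm by 85 mm) begins 54 mm behind the grasp point. The pads swing forward as they close: fully open they stand 13 mm farther back than shut.
Start: joints at [-1.15, 0.087, 0.176, 1.66, 0, 1.571], TCP at [0.225, -0.502, 0.231] pointing down, gripper open.
Joint ranges: [-3.13, 3.13], [-0.85, 1.81], [-1.15, 1.24], [-2.2, 2.28], [-1.44, 1.52], [-3.14, 3.14]. Speed limits (rad/s): [2.22, 2.22, 2.57, 3.14, 3.14, 3.14].

INTERFACE

Orientations are given as a 3x3 rotation matrix whose columns are the frame's x, y, z axes.
In Python, from station import monitor, grab_frame, calibration, ctrl gives the robot as it stands.
- The arm moves only by the tool step_arm, never from a script. Its argument "plan" is a list of rows, each a list of 7 numbers: the shift along the tool's x, y, z in mm, then the turn, a rotation vector about the tool's x, y, z in degrees, then the opening, from 0 (shut) to 1 (fully open). In form: [[tx, ty, tz, rx, ry, rz, jaw], ...]. A call has 1 to 12 rows; each row shifts and turns the commanded pose from where the row before left it, along the tool's axes as they then stand; what a row does not reach is not made up. A row lasts 1/8 s, in which the tool goes at most 62.5 mm and 10.7 degrees, less where a joint would pass 70% of its speed; a pose out of reach is approached as far as the arm can. A call is refused whole if a number of a shift passes 62.5 or a number of a turn 10.7, either way. A call with a gripper value outside its range is refused whole. The fingers move at their own pace and stop on an object; "grip_force" is the grip in N (left out, the last holds). Time passes only in rows, so rows that do not move let the fingers close. It gives the time, the measured TCP pose, the force and the opening at its end, in the units of the state.
- monitor.sense(): the state, without advancing time (a new reading comes with each control period).
- grab_frame(name): name is "side" or "top"; returns (picture, depth): 400x640x3 uint8, red, green, blue; 400x640 float32, m along the optical axis (not along the pixel's ray), 0 where there is no reading.
- calibration(name): a dict with "K" (3x3 intrinsics, pixels), "origin" and "rotation" of the camera in the world. Camera axes: x right, y down, z forward; pixel columns grow to the right and rows downward; lengths in m; the calibration is good to about 2 mm. A picture is of the moment at which its call begins. calibration takes no time and is no camera call.
- ctrl.hand_in(): hands the job in, once; it reports no verdict.
The state is a dict: "t": time; "joints": joint angles; "qd": joint speeds; "tau": joint torques, N m; "ee_pos": TCP position; "tool_rot": TCP orientation; "force": force on the tool from outside, world axes, zero at the start; "ft_torque": the same for the moment, N m; "width": finger opening in m.
Only numpy, scipy, OpenCV 4.12 (cv2) and the standard library are available. Lean on these libraries where they do the work, as an engineer would, in place of code of your own. Each camera call takes 0.05 s, during which the arm holds its last target.

## Working session

There is one attempt and no reset: what is moved stays moved. The work goes in short steps, Python scripts to look and compute and a tool call to move; the robot and the scene stay as the last step left them, time stands still between calls to the robot, and variables do not carry over. Pictures are saved under pics/ and viewed, and the job is handed in when it is done.

Besides the shell and the picture viewer there is one more tool, called in YAML: its name, and indented under it one key for each argument. step_arm: Moves the arm, as the interface text tells. Its arguments: {"type":"object","properties":{"plan":{"type":"array","items":{"type":"array","items":{"type":"number"}}},"grip_force":{"type":"number"}},"required":["plan"]}

```bash
mkdir -p pics; ls; python3 - <<'E'
from station import monitor, grab_frame, calibration, ctrl
import cv2,numpy as np
for n in("top","side"):
    p,d=grab_frame(n); np.savez(f'pics/{n}0.npz',p=p,d=d)
    cv2.imwrite(f'pics/{n}0.png',p[:,:,::-1]); c=calibration(n); print(n,c)
s=monitor.sense();print(s)
E
```

```text
pics
top {'K': array([[510.01827435,   0.        , 319.20703043],
       [  0.        , 510.01827435, 197.77990163],
       [  0.        ,   0.        ,   1.        ]]), 'origin': array([0.488957  , 0.00951865, 1.31968085]), 'rotation': array([[ 0.02713238, -0.99806209,  0.05599911],
       [-0.99957195, -0.02647492,  0.01244942],
       [-0.01094272, -0.05631292, -0.9983532 ]])}
side {'K': array([[515.43840705,   0.        , 315.74660138],
       [  0.        , 515.43840705, 203.04139708],
       [  0.        ,   0.        ,   1.        ]]), 'origin': array([-0.02522495,  0.74311385,  1.00169831]), 'rotation': array([[-0.79471057, -0.42937964,  0.42903174],
       [-0.60698446,  0.55956987, -0.56431501],
       [ 0.00223214, -0.7088827 , -0.70532286]])}
{'t': 0.1, 'joints': array([-1.15001903e+00,  8.74151252e-02,  1.75203730e-01,  1.65985060e+00,
        1.77529438e-05,  1.57084544e+00]), 'qd': array([-7.87727722e-04, -2.18149277e-03,  2.22627224e-03, -1.53758467e-03,
        6.37961313e-04, -8.54958933e-05]), 'tau': array([ 4.89348058e-04, -5.21560514e+01,  4.65653050e+01,  1.60642737e-02,
        6.02455498e-05,  2.31366005e-05]), 'ee_pos': array([ 0.22456922, -0.50181246,  0.23064352]), 'tool_rot': array([[ 4.08424913e-01, -9.12791783e-01, -5.00783312e-04],
       [-9.12791043e-01, -4.08425219e-01,  1.16251795e-03],
       [-1.26566937e-03, -1.76907721e-05, -9.99999199e-01]]), 'force': array([ 0.23599605, -0.02261298,  0.76714262]), 'ft_torque': array([-0.00316089, -0.01977981,  0.04954961]), 'width': 0.08489788057365864}
```

View pics/top0.png

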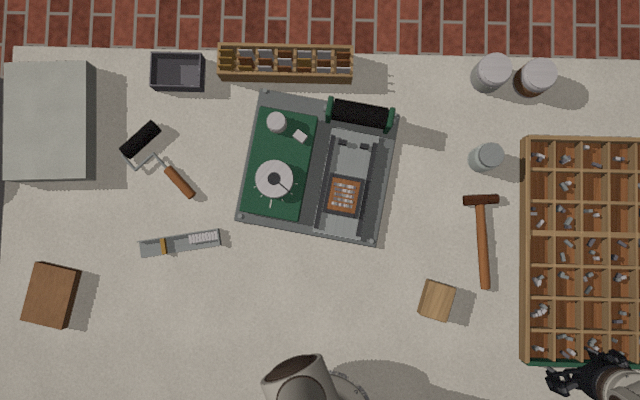

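View pics/side0.png

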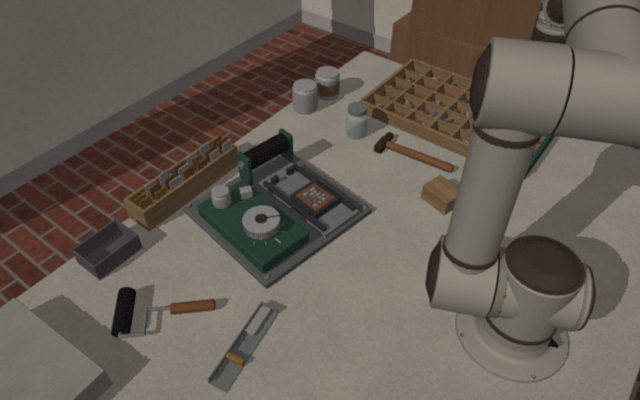

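The top view shows the press around (320,170), with the dial at (274,179) and the forme at (345,197). I'll zoom in and measure the pose.

```bash
cat > h.py <<'E'
import cv2,numpy as np
from station import monitor, grab_frame, calibration, ctrl
def ray(n,uv,z):
    c=calibration(n);uv=np.atleast_2d(uv).astype(float)
    d=np.c_[uv,np.ones(len(uv))]@np.linalg.inv(c['K']).T@c['rotation'].T
    return c['origin']+d*((z-c['origin'][2])/d[:,2])[:,None]
def proj(n,P):
    c=calibration(n);q=(np.atleast_2d(P)-c['origin'])@c['rotation']@c['K'].T
    return q[:,:2]/q[:,2:]
E
python3 - <<'E'
from h import *
for n in('top','side'):
    f=np.load(f'pics/{n}0.npz');p=f['p'];d=f['d']
    x0,y0,w,h=(225,80,190,180) if n=='top' else (180,120,200,170)
    cv2.imwrite(f'pics/{n}0z.png',cv2.resize(p[y0:y0+h,x0:x0+w,::-1],None,fx=800/w if 0 else 3.3,fy=3.3,interpolation=cv2.INTER_CUBIC))
    hsv=cv2.cvtColor(p,cv2.COLOR_RGB2HSV)
    m=cv2.inRange(hsv,(55,70,20),(95,255,255))
    k,l,s,c=cv2.connectedComponentsWithStats(m)
    for i in range(1,k):
        if s[i,4]>60: print(n,s[i],c[i])
    if n=='top':
        i=1+np.argmax(s[1:,4]*((c[1:,0]<400)))
        ys,xs=np.where(l==i)
        W=ray('top',np.c_[xs,ys],0.056)[:,:2]
        r=cv2.minAreaRect((W*1000).astype(np.float32));print(r);print(cv2.boxPoints(r))
        # base plate corners: depth-based
        print(d[130:140:3,255:265:3], d[179,274],d[197,345])
E
```

```text
top [326  97   8  26 139] [329.1294964  109.35251799]
top [ 240  106   77  116 4521] [279.12696306 163.70714444]
top [383 108  12  26 151] [389.01324503 120.17218543]
top [527 358  65  10 380] [557.30526316 362.64473684]
((643.4176025390625, 129.1394805908203), (149.31568908691406, 267.4154357910156), 80.85450744628906)
[[499.54333   76.682465]
 [763.5593    34.178925]
 [787.2919   181.5965  ]
 [523.2759   224.10004 ]]
[[1.2810338 1.2713324 1.2750887 1.2758306]
 [1.2767411 1.2769264 1.2741587 1.2781565]
 [1.277155  1.2763131 1.2743888 1.2804992]
 [1.2719685 1.2760949 1.2757552 1.275105 ]] 1.2347 1.2710004
side [280 129  13  32 154] [287.56493506 145.34415584]
side [527 136  26  38 182] [539.13736264 151.6043956 ]
side [ 198  152  111  121 3844] [252.46019771 225.12434964]
```

```bash
ls pics
```

```text
side0.npz
side0.png
side0z.png
top0.npz
top0.png
top0z.png
```

View pics/top0z.png

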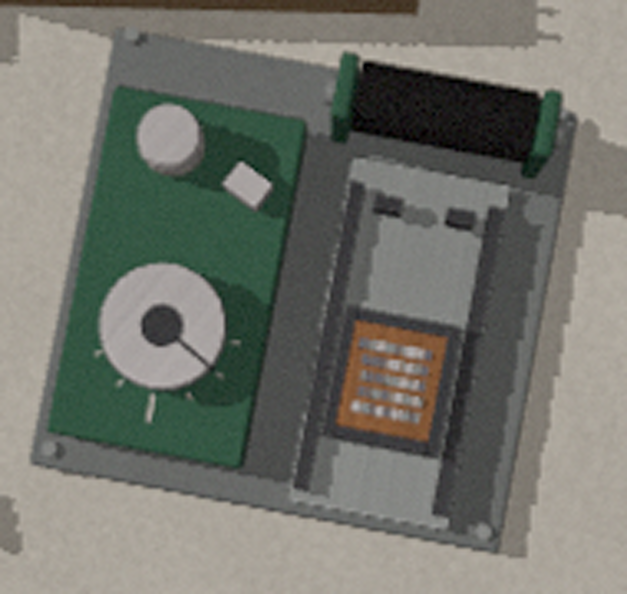

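View pics/side0z.png

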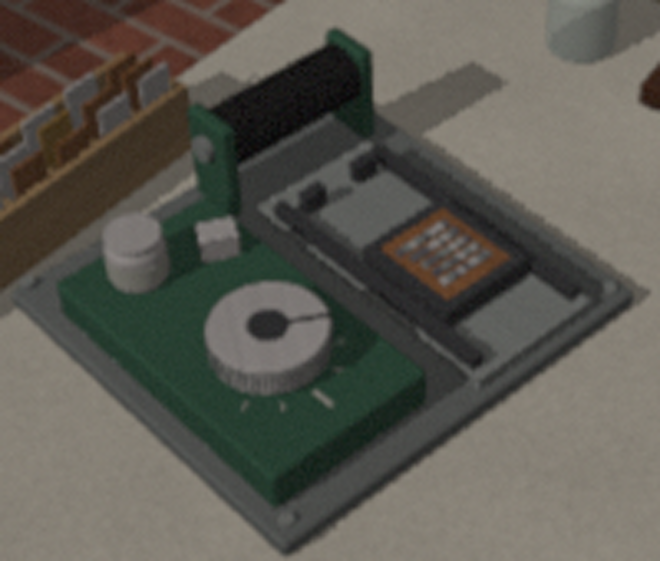

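```bash
cat >> h.py <<'E'
YAW=np.radians(-9.145);O=np.array([.6149,.0274])
R=np.array([[np.cos(YAW),-np.sin(YAW)],[np.sin(YAW),np.cos(YAW)]])
def P2W(x,y,z): return np.r_[O+R@np.array([x,y])/1000,z/1000]
def W2P(W): return (np.atleast_2d(W)[:,:2]-O)@R*1000
E
python3 - <<'E'
from h import *
f=np.load('pics/top0.npz');p=f['p'];g=cv2.cvtColor(p,cv2.COLOR_RGB2GRAY);hsv=cv2.cvtColor(p,cv2.COLOR_RGB2HSV)
# dial: bright disc
m=cv2.inRange(hsv,(0,0,150),(179,50,255));m[:, :225]=0
k,l,s,c=cv2.connectedComponentsWithStats(m[80:260])
for n in(('top',g),):
  for i in range(1,k):
    if s[i,4]>100 and 240<c[i,0]<320:
        uv=c[i]+[0,80];ys,xs=np.where(l==i)
        hull=cv2.convexHull(np.c_[xs,ys+80].astype(np.float32));e=cv2.fitEllipse(hull)
        print(s[i],uv,e,W2P(ray('top',e[0],.088)),ray('top',e[0],.088))
# dark line end
z=lambda a,b:np.array([225+a/3.3,80+b/3.3])
print('lineend',W2P(ray('top',z(218,374),.088)),'hub',W2P(ray('top',z(162,325),.088)))
print('longmark',W2P(ray('top',z(151,408),.056)))
print('lugs',W2P(ray('top',[z(388,216),z(460,227)],.05)))
# forme: wood
m=cv2.inRange(hsv,(5,110,60),(18,255,255));m[:, :300]=0;m[:,400:]=0;m[:150]=0;m[250:]=0
m=cv2.morphologyEx(m,cv2.MORPH_CLOSE,np.ones((7,7)))
ys,xs=np.where(m>0);r=cv2.minAreaRect((W2P(ray('top',np.c_[xs,ys],.053))).astype(np.float32));print('wood',r)
print('frame corners',W2P(ray('top',[z(350,305),z(462,325),z(438,458),z(328,437)],.052)))
v=p[80:260,225:415,::-1].copy();v=cv2.resize(v,None,fx=3.3,fy=3.3)
for q in [(-30,105,88),(-90,105,56),(90,-70,30),(90,-53,50),(90,-31,50),(90,-87,50),(-150,-175,18),(200,195,18),(-150,195,18),(200,-175,18),(-130,-22,42),(-130,-118,42)]:
    u=(proj('top',P2W(*q))[0]-[225,80]+.5)*3.3
    cv2.circle(v,tuple(int(t) for t in u),3,(0,0,255),-1)
cv2.imwrite('pics/chk.png',v)
E
```

```text
[267  32  18  17 246] [275.34146341 120.25203252] ((275.3113708496094, 120.40552520751953), (16.951702117919922, 17.975383758544922), 51.653350830078125) [[110.39826989 128.96726333]] [[0.74439225 0.13718201 0.088     ]]
[256  80  37  37 908] [273.4185022  177.85462555] ((273.61541748046875, 178.10894775390625), (36.59635543823242, 37.02566146850586), 61.99183654785156) [[-29.22894673 106.07880218]] [[0.60290205 0.13677592 0.088     ]]
lineend [[-57.74939901  57.46224556]] hub [[-29.91448063 104.76916081]]
longmark [[-90.59595242 104.66750036]]
lugs [[ 86.23335477 -43.9007413 ]
 [ 88.01240388 -99.13331398]]
wood ((-35.55856704711914, -68.16600036621094), (70.26030731201172, 80.1784439086914), 89.35255432128906)
frame corners [[  13.95202532  -28.07095844]
 [  14.64576055 -113.9944971 ]
 [ -87.43092445 -114.41353512]
 [ -87.24502424  -30.20016279]]
```

View pics/chk.png

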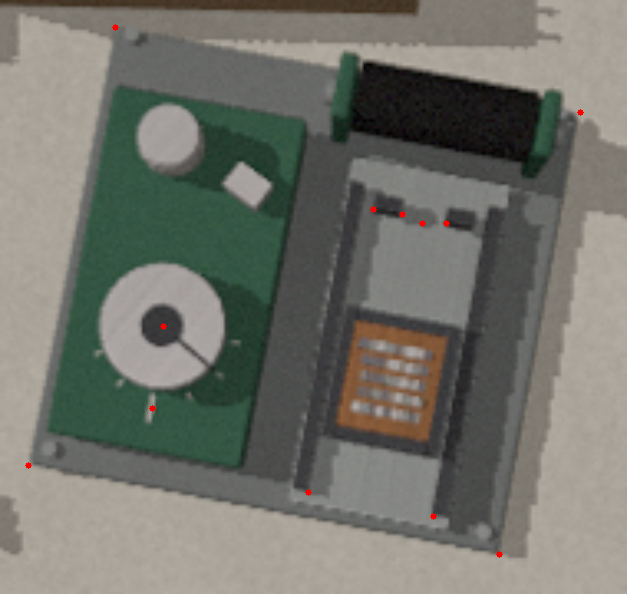

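step_arm:
  plan:
    - [0,0,0,0,0,-10.5,0.5]
    - [0,0,0,0,0,-10.5,0.5]
    - [0,0,0,0,0,-10.5,0.5]
    - [0,0,0,0,0,-10.5,0.5]
    - [0,0,0,0,0,-10.5,0.5]
    - [0,0,0,0,0,-10.5,0.5]
    - [0,0,0,0,0,-10.5,0.5]
    - [0,0,0,0,0,-10.5,0.5]
    - [0,0,0,0,0,-10.5,0.5]
    - [0,0,0,0,0,-10.5,0.5]
    - [0,0,0,0,0,-10.5,0.5]
    - [0,0,0,0,0,-10.5,0.5]
  grip_force: 20

```text
t: 1.6
ee_pos: [0.2246, -0.5019, 0.2309]
tool_rot: [[0.493, 0.87, -0.0], [0.87, -0.493, 0.001], [0.0, -0.001, -1.0]]
force: [0.4, 1.0, -0.6]
width: 0.0426
```

step_arm:
  plan:
    - [0,0,0,0,0,-10.5,0.5]
    - [0,0,0,0,0,-10.4,0.5]
    - [0,0,0,0,0,0,0.5]

```text
t: 1.98
ee_pos: [0.2246, -0.5019, 0.2309]
tool_rot: [[0.157, 0.988, -0.0], [0.988, -0.157, 0.001], [0.001, -0.0, -1.0]]
force: [0.6, 0.7, 0.3]
width: 0.0427
```

```bash
cat >> h.py <<'E'
def go(x,y,z):
    s=monitor.sense();Rt=s['tool_rot'];d=Rt.T@(P2W(x,y,z)-s['ee_pos'])*1000
    px=R.T@Rt[:2,0]
    print('t',s['t'],'pressXY',W2P(s['ee_pos'])[0].round(1),'z',s['ee_pos'][2].round(4),'shift tool',d.round(1),'toolx ang from press y',np.degrees(np.arctan2(-px[0],px[1])).round(2),'F',s['force'].round(1),'w',s['width'].round(4),'tilt',Rt[:,2].round(4))
E
python3 -c "
from h import *
go(-125,-70,150)"
```

```text
Traceback (most recent call last):
  File "h.py", line 17, in go
    print('t',s['t'],'pressXY',W2P(s['ee_pos'])[0].round(1),'z',s['ee_pos'][2].round(4),'shift tool',d.round(1),'toolx ang from press y',np.degrees(np.arctan2(-px[0],px[1])).round(2),'F',s['force'].round(1),'w',s['width'].round(4),'tilt',Rt[:,2].round(4))
                                                                                                                                                                                                                   ^^^^^^^^^^^^^^^^
AttributeError: 'float' object has no attribute 'round'
```

```bash
sed -i "s/s\['width'\].round(4)/round(s['width'],4)/" h.py
python3 -c "
from h import *
go(-125,-70,150)"
```

```text
t 1.975 pressXY [-301.2 -584.6] z 0.2309 shift tool [514.3 177.   81.1] toolx ang from press y 0.08 F [0.6 0.7 0.3] w 0.0427 tilt [-3.e-04  6.e-04 -1.e+00]
```

step_arm:
  plan:
    - [51.4,17.7,0,0,0,0,0.5]
    - [51.4,17.7,0,0,0,0,0.5]
    - [51.4,17.7,0,0,0,0,0.5]
    - [51.4,17.7,0,0,0,0,0.5]
    - [51.4,17.7,0,0,0,0,0.5]
    - [51.4,17.7,0,0,0,0,0.5]
    - [51.4,17.7,0,0,0,0,0.5]
    - [51.4,17.7,0,0,0,0,0.5]
    - [51.4,17.7,0,0,0,0,0.5]
    - [51.4,17.7,40,0,0,0,0.5]
    - [0,0,40,0,0,0,0.5]
    - [0,0,0,0,0,0,0.5]

```text
t: 3.48
ee_pos: [0.4763, -0.0249, 0.1516]
tool_rot: [[0.159, 0.987, -0.006], [0.987, -0.159, 0.0], [-0.001, -0.005, -1.0]]
force: [-0.2, 0.3, 0.9]
width: 0.0426
```

```bash
python3 - <<'E'
from h import *
go(-125,-70,42)
p,d=grab_frame('side');cv2.imwrite('pics/s1.png',p[:,:,::-1])
E
```

```text
t 3.475 pressXY [-128.5  -73.7] z 0.1516 shift tool [  3.8   4.1 109.5] toolx ang from press y 0.02 F [-0.2  0.3  0.9] w 0.0426 tilt [-5.5e-03  2.0e-04 -1.0e+00]
```

View pics/s1.png

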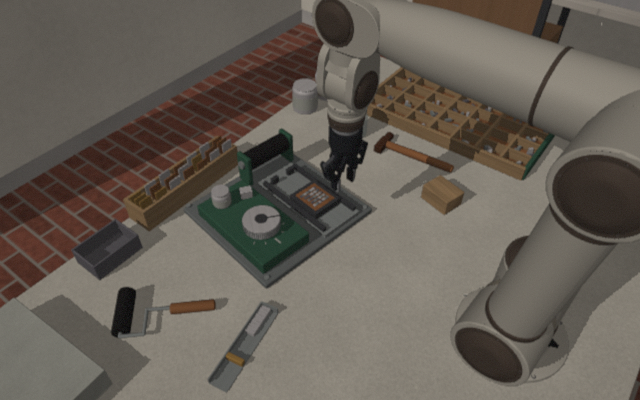

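The side view shows the gripper over the near end of the channel (340,180), behind the forme. Next I'll lower it into the channel.

step_arm:
  plan:
    - [3.8,4,40,0,0,0,0.5]
    - [0,0,40,0,0,0,0.5]
    - [0,0,20,0,0,0,0.5]
    - [0,0,12,0,0,0,0.5]
    - [0,0,0,0,0,0,0.5]
    - [0,0,0,0,0,0,0.5]

```text
t: 4.28
ee_pos: [0.4833, -0.0227, 0.0438]
tool_rot: [[0.157, 0.988, 0.002], [0.988, -0.157, -0.0], [0.0, 0.002, -1.0]]
force: [-0.7, -0.4, 0.8]
width: 0.0428
```

```bash
python3 - <<'E'
from h import *
go(-97,-70,37)
p,d=grab_frame('side');cv2.imwrite('pics/s2.png',cv2.resize(p[80:280,180:400,::-1],None,fx=3,fy=3,interpolation=2))
E
```

```text
t 4.275 pressXY [-122.   -70.3] z 0.0438 shift tool [ 0.3 24.9  6.8] toolx ang from press y 0.11 F [-0.7 -0.4  0.8] w 0.0428 tilt [ 2.e-03 -1.e-04 -1.e+00]
```

View pics/s2.png

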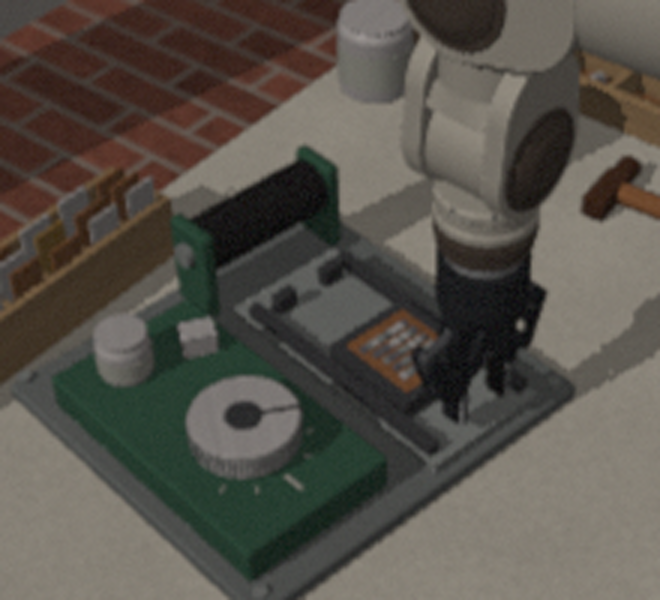

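Both fingers are inside the channel behind the forme. I'll go a bit lower, then advance.

step_arm:
  plan:
    - [0,0,6,0,0,0,0.5]
    - [0,10,0,0,0,0,0.5]
    - [0,10,0,0,0,0,0.5]
    - [0,8,0,0,0,0,0.5]
    - [0,8,0,0,0,0,0.5]
    - [0,8,0,0,0,0,0.5]
    - [0,8,0,0,0,0,0.5]
    - [0,8,0,0,0,0,0.5]

```text
t: 5.32
ee_pos: [0.5418, -0.0318, 0.0362]
tool_rot: [[0.156, 0.988, -0.001], [0.988, -0.156, 0.0], [0.0, -0.001, -1.0]]
force: [-4.9, 0.7, 3.4]
width: 0.0426
```

```bash
python3 - <<'E'
from h import *
go(-21,-70,38)
p,d=grab_frame('side');cv2.imwrite('pics/s3.png',cv2.resize(p[80:280,180:400,::-1],None,fx=3,fy=3,interpolation=2))
E
```

```text
t 5.325 pressXY [-62.8 -70. ] z 0.0362 shift tool [-0.1 41.8 -1.9] toolx ang from press y 0.16 F [-4.9  0.7  3.4] w 0.0426 tilt [-1.2e-03  2.0e-04 -1.0e+00]
```

View pics/s3.png

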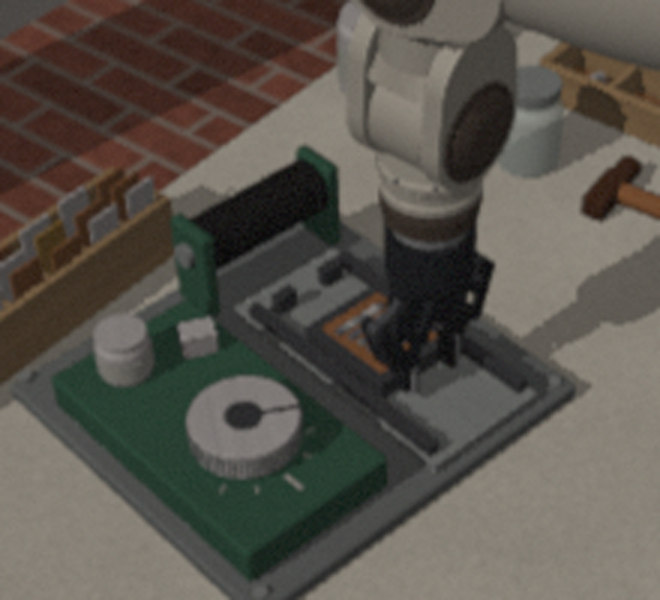

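The forme is sliding with about 5 N of push. I'll keep going.

step_arm:
  plan:
    - [0,8,0,0,0,0,0.5]
    - [0,8,0,0,0,0,0.5]
    - [0,8,0,0,0,0,0.5]
    - [0,5,0,0,0,0,0.5]
    - [0,3,0,0,0,0,0.5]
    - [0,0,0,0,0,0,0.5]

```text
t: 6.12
ee_pos: [0.5739, -0.0369, 0.0362]
tool_rot: [[0.156, 0.988, 0.001], [0.988, -0.156, -0.0], [-0.0, 0.001, -1.0]]
force: [-0.3, -0.5, 0.0]
width: 0.0428
```

step_arm:
  plan:
    - [0,2,0,0,0,0,0.5]
    - [0,2,0,0,0,0,0.5]

```text
t: 6.38
ee_pos: [0.5772, -0.0374, 0.0363]
tool_rot: [[0.156, 0.988, -0.0], [0.988, -0.156, 0.0], [0.0, -0.0, -1.0]]
force: [-3.7, 0.3, 1.7]
width: 0.0426
```

```bash
python3 -c "
from h import *
go(-21,-70,38)"
```

```text
t 6.375 pressXY [-26.9 -70. ] z 0.0363 shift tool [-0.1  5.9 -1.7] toolx ang from press y 0.16 F [-3.7  0.3  1.7] w 0.0426 tilt [-2.e-04  1.e-04 -1.e+00]
```

step_arm:
  plan:
    - [0,2,0,0,0,0,0.5]
    - [0,2,0,0,0,0,0.5]

```text
t: 6.62
ee_pos: [0.5813, -0.0381, 0.0363]
tool_rot: [[0.156, 0.988, -0.0], [0.988, -0.156, -0.0], [-0.0, -0.0, -1.0]]
force: [-2.8, 0.7, 0.6]
width: 0.0431
```

step_arm:
  plan:
    - [0,1,0,0,0,0,0.5]
    - [0,1,0,0,0,0,0.5]

```text
t: 6.88
ee_pos: [0.5832, -0.0384, 0.0363]
tool_rot: [[0.156, 0.988, -0.0], [0.988, -0.156, 0.0], [0.0, -0.0, -1.0]]
force: [-3.8, -0.4, 1.6]
width: 0.0425
```

Now at about press x = -21, with no stop reached yet, so I'll creep forward.

step_arm:
  plan:
    - [0,1,0,0,0,0,0.5]
    - [0,1,0,0,0,0,0.5]

```text
t: 7.12
ee_pos: [0.5851, -0.0387, 0.0362]
tool_rot: [[0.156, 0.988, -0.0], [0.988, -0.156, 0.0], [0.0, -0.0, -1.0]]
force: [-8.0, 1.6, 3.6]
width: 0.0425
```

step_arm:
  plan:
    - [0,1,0,0,0,0,0.5]
    - [0,1,0,0,0,0,0.5]

```text
t: 7.38
ee_pos: [0.5852, -0.0386, 0.0362]
tool_rot: [[0.156, 0.988, -0.004], [0.988, -0.156, 0.001], [0.0, -0.004, -1.0]]
force: [-18.3, 3.2, 10.6]
width: 0.0425
```

```bash
python3 - <<'E'
from h import *
go(-21,-70,38)
p,d=grab_frame('side');cv2.imwrite('pics/s4.png',cv2.resize(p[120:240,230:370,::-1],None,fx=5,fy=5,interpolation=2))
E
```

```text
t 7.375 pressXY [-18.8 -69.9] z 0.0362 shift tool [-0.1 -2.2 -1.8] toolx ang from press y 0.16 F [-18.3   3.2  10.6] w 0.0425 tilt [-4.1e-03  7.0e-04 -1.0e+00]
```

View pics/s4.png

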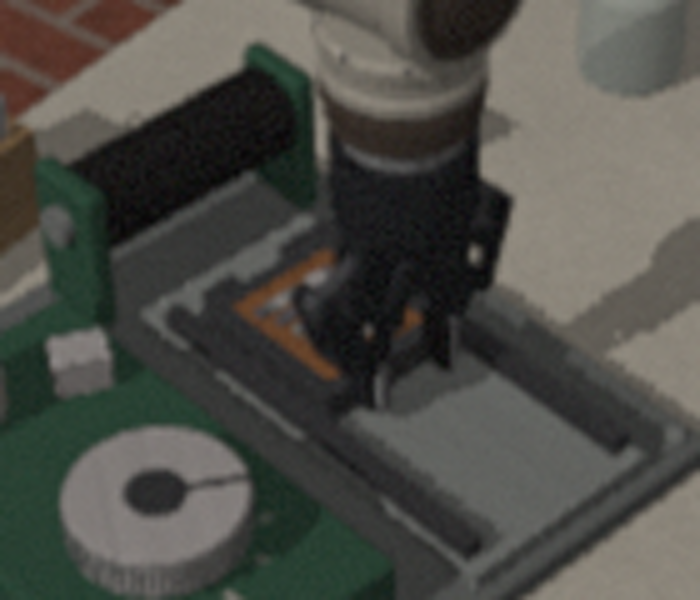

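The push force rose to about 18 N and the motion stopped, and the picture shows the forme up against the lugs. I'll back off, rise and go over the dial.

step_arm:
  plan:
    - [0,-5,0,0,0,0,0.5]
    - [0,-10,0,0,0,0,0.5]
    - [0,0,-40,0,0,0,0.5]
    - [0,0,-40,0,0,0,0.62]
    - [0,0,-35,0,0,0,0.62]
    - [40,0,0,0,0,0,0.62]
    - [45,0,0,0,0,0,0.62]
    - [45,0,0,0,0,0,0.62]
    - [45,0,0,0,0,0,0.62]
    - [0,0,0,0,0,0,0.62]
    - [0,0,0,0,0,0,0.62]

```text
t: 8.8
ee_pos: [0.5995, 0.1361, 0.1512]
tool_rot: [[0.156, 0.988, 0.0], [0.988, -0.156, -0.0], [-0.0, 0.0, -1.0]]
force: [-1.0, -0.0, -0.3]
width: 0.0531
```

```bash
python3 - <<'E'
from h import *
go(-30,105,102)
p,d=grab_frame('top');cv2.imwrite('pics/t5.png',cv2.resize(p[80:260,225:415,::-1],None,fx=3.3,fy=3.3,interpolation=2));np.savez('pics/t5.npz',p=p,d=d)
E
```

```text
t 8.8 pressXY [-32.4 104.9] z 0.1512 shift tool [ 0.1  2.4 49.2] toolx ang from press y 0.18 F [-1.  -0.  -0.3] w 0.0531 tilt [ 3.e-04 -2.e-04 -1.e+00]
```

View pics/t5.png

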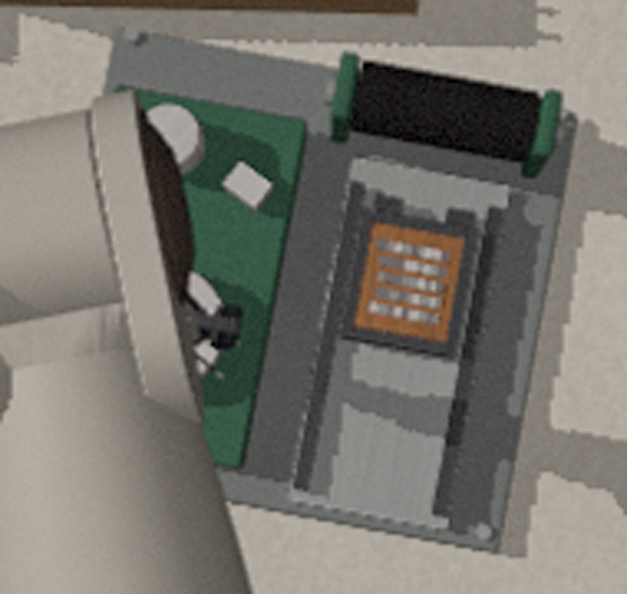

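The forme's frame touches both lugs, at (385,215) and (462,230) in the zoomed view. Next I'll go down to the dial.

step_arm:
  plan:
    - [0,2.4,25,0,0,0,0.62]
    - [0,0,24,0,0,0,0.62]
    - [0,0,5,0,0,0,0.62]
    - [0,0,2,0,0,0,0.62]
    - [0,0,2,0,0,0,0.62]
    - [0,0,0,0,0,0,0.62]

```text
t: 9.6
ee_pos: [0.6024, 0.1358, 0.0939]
tool_rot: [[0.156, 0.988, 0.001], [0.988, -0.156, 0.0], [0.0, 0.001, -1.0]]
force: [-0.2, 0.8, -0.2]
width: 0.0531
```

step_arm:
  plan:
    - [0,0,2,0,0,0,0.62]
    - [0,0,2,0,0,0,0.62]
    - [0,0,0,0,0,0,0.62]

```text
t: 9.98
ee_pos: [0.6019, 0.1359, 0.089]
tool_rot: [[0.156, 0.988, -0.0], [0.988, -0.156, -0.0], [-0.0, -0.0, -1.0]]
force: [-0.3, -0.2, 0.1]
width: 0.0529
```

step_arm:
  plan:
    - [0,0,2,0,0,0,0.62]
    - [0,0,0,0,0,0,0.62]

```text
t: 10.22
ee_pos: [0.602, 0.1358, 0.087]
tool_rot: [[0.156, 0.988, -0.0], [0.988, -0.156, -0.0], [-0.0, -0.0, -1.0]]
force: [-0.2, 0.3, -0.1]
width: 0.053
```

step_arm:
  plan:
    - [0,0,2,0,0,0,0.62]
    - [0,0,0,0,0,0,0.62]

```text
t: 10.48
ee_pos: [0.602, 0.1358, 0.085]
tool_rot: [[0.156, 0.988, -0.0], [0.988, -0.156, -0.0], [-0.0, -0.0, -1.0]]
force: [0.5, -0.0, -0.0]
width: 0.0527
```

step_arm:
  plan:
    - [0,0,2,0,0,0,0.62]
    - [0,0,0,0,0,0,0.62]

```text
t: 10.72
ee_pos: [0.6022, 0.1358, 0.0834]
tool_rot: [[0.156, 0.988, 0.0], [0.988, -0.156, -0.0], [0.0, 0.0, -1.0]]
force: [0.4, -0.6, 2.3]
width: 0.0529
```

step_arm:
  plan:
    - [0,0,2,0,0,0,0.62]
    - [0,0,0,0,0,0,0.62]

```text
t: 10.98
ee_pos: [0.6022, 0.1358, 0.0817]
tool_rot: [[0.156, 0.988, 0.001], [0.988, -0.156, 0.0], [0.0, 0.001, -1.0]]
force: [-2.1, -0.4, 5.3]
width: 0.0529
```

step_arm:
  plan:
    - [0,0,2,0,0,0,0.62]
    - [0,0,0.5,0,0,0,0.62]
    - [0,0,0,0,0,5,0.62]
    - [0,0,0,0,0,5,0.62]
    - [0,0,0,0,0,5,0.62]
    - [0,0,0,0,0,5,0.62]
    - [0,0,0,0,0,5,0.62]
    - [0,0,0,0,0,5,0.62]
    - [0,0,0,0,0,0,0.62]

```text
t: 12.1
ee_pos: [0.6025, 0.1368, 0.08]
tool_rot: [[0.63, 0.777, 0.002], [0.777, -0.63, 0.002], [0.003, 0.0, -1.0]]
force: [-2.8, 4.2, 8.1]
width: 0.0534
```

```bash
python3 - <<'E'
from h import *
go(-30,105,80)
print(monitor.sense()['ft_torque'])
p,d=grab_frame('side');cv2.imwrite('pics/s6.png',cv2.resize(p[160:280,180:320,::-1],None,fx=5,fy=5,interpolation=2))
E
```

```text
t 12.1 pressXY [-29.7 106. ] z 0.08 shift tool [-1.   0.2  0. ] toolx ang from press y -29.88 F [-2.8  4.2  8.1] w 0.0534 tilt [ 0.0017  0.0019 -1.    ]
[ 0.6757638   0.44493934 -0.01345091]
```

View pics/s6.png

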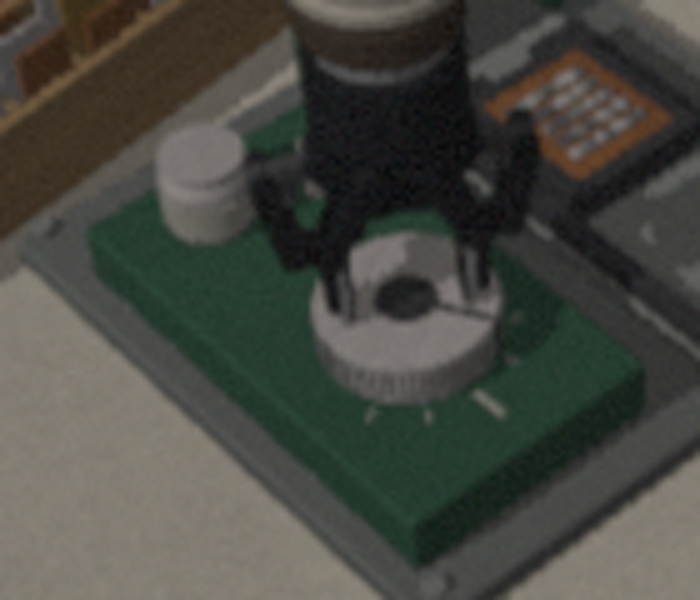

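```bash
python3 - <<'E'
from h import *
a=W2P(ray('side',[[261,219.4],[278.2,223.2]],.084));print(a);v=a[1]-a[0];print(np.degrees(np.arctan2(-v[0],-v[1])))
E
```

```text
[[-27.16808473 105.07480341]
 [-65.69006643  82.75012585]]
59.90638406900352
```

The dial was carried along without slip: its line is now at about 60 degrees, the 1.047 click. It needs another 30.

step_arm:
  plan:
    - [0,0,0,0,0,5,0.62]
    - [0,0,0,0,0,5,0.62]
    - [0,0,0,0,0,5,0.62]
    - [0,0,0,0,0,5,0.62]
    - [0,0,0,0,0,5,0.62]
    - [0,0,0,0,0,5,0.62]
    - [0,0,0,0,0,0,0.62]

```text
t: 13.02
ee_pos: [0.6031, 0.1373, 0.0803]
tool_rot: [[0.934, 0.358, 0.003], [0.358, -0.934, 0.003], [0.004, -0.002, -1.0]]
force: [0.3, 5.0, 7.7]
width: 0.0534
```

```bash
python3 - <<'E'
from h import *
go(-30,105,80)
print(monitor.sense()['ft_torque'])
p,d=grab_frame('side');cv2.imwrite('pics/s7.png',cv2.resize(p[160:280,180:320,::-1],None,fx=5,fy=5,interpolation=2))
E
```

```text
t 13.025 pressXY [-29.1 106.6] z 0.0803 shift tool [-1.6  0.9  0.3] toolx ang from press y -59.87 F [0.3 5.  7.7] w 0.0534 tilt [ 0.0032  0.0029 -1.    ]
[ 1.19307397 -0.18193583 -0.02736796]
```

View pics/s7.png

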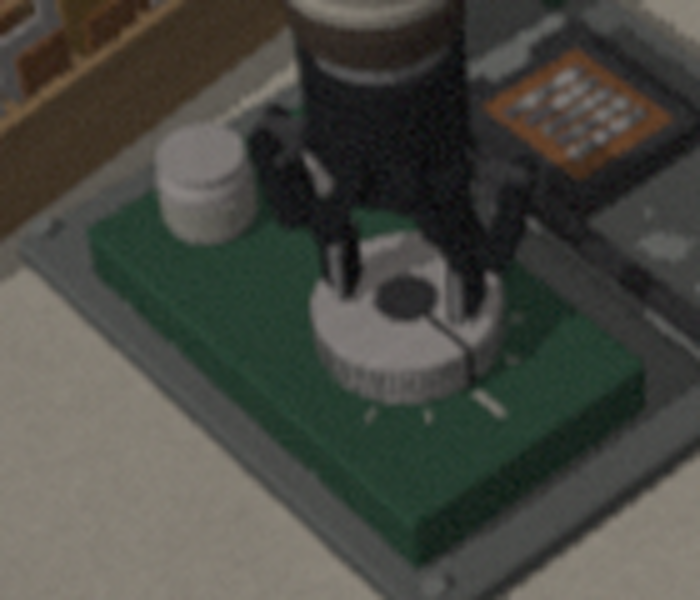

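The line points at the long mark, so I'll lift straight up and move aside to check.

step_arm:
  plan:
    - [0,0,-5,0,0,0,0.62]
    - [0,0,-15,0,0,0,0.62]
    - [0,0,-50,0,0,0,0.62]
    - [0,0,-50,0,0,0,0.62]
    - [-20,47,0,0,0,0,0.62]
    - [-20,47,0,0,0,0,0.62]
    - [-20,47,0,0,0,0,0.62]
    - [-20,47,0,0,0,0,0.62]
    - [-20,47,0,0,0,0,0.62]
    - [-20,47,0,0,0,0,0.62]
    - [-20,47,0,0,0,0,0.62]
    - [0,0,0,0,0,0,0.62]

```text
t: 14.58
ee_pos: [0.5885, -0.2249, 0.1986]
tool_rot: [[0.935, 0.354, -0.001], [0.354, -0.935, -0.0], [-0.001, -0.0, -1.0]]
force: [-0.5, 1.5, -0.3]
width: 0.0529
```

```bash
python3 - <<'E'
from h import *
go(-30,105,80)
p,d=grab_frame('top');cv2.imwrite('pics/t8.png',p[:,:,::-1]);np.savez('pics/t8.npz',p=p)
cv2.imwrite('pics/t8z.png',cv2.resize(p[80:260,225:415,::-1],None,fx=3.3,fy=3.3,interpolation=2))
hsv=cv2.cvtColor(p,cv2.COLOR_RGB2HSV)
m=cv2.inRange(hsv,(5,110,60),(18,255,255));m[:, :300]=0;m[:,400:]=0;m[:130]=0;m[250:]=0
m=cv2.morphologyEx(m,cv2.MORPH_CLOSE,np.ones((7,7)))
ys,xs=np.where(m>0);r=cv2.minAreaRect((W2P(ray('top',np.c_[xs,ys],.053))).astype(np.float32));print('wood',r)
E
```

```text
t 14.575 pressXY [  14.  -253.2] z 0.1986 shift tool [ 140.6 -332.5  118.4] toolx ang from press y -60.09 F [-0.5  1.5 -0.3] w 0.0529 tilt [-9.e-04 -3.e-04 -1.e+00]
wood ((40.338138580322266, -67.67155456542969), (80.53080749511719, 70.58074951171875), 0.17013049125671387)
```

View pics/t8.png

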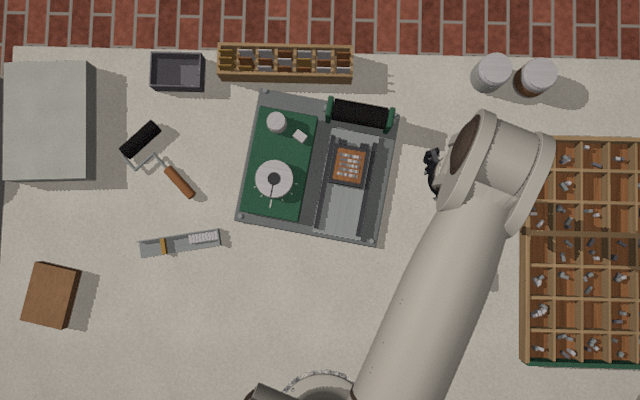

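View pics/t8z.png

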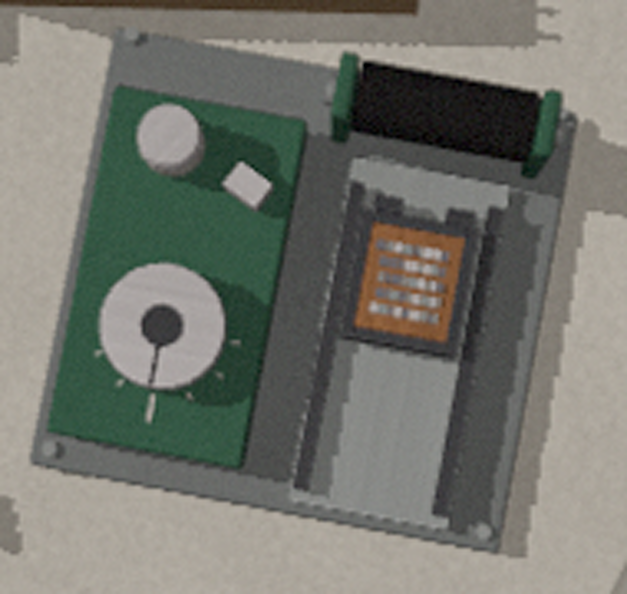

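The forme's centre is at press x of about 40.3, so its front is at about 90.3 with 0.2 degrees of yaw. The dial line is on the long mark. I'll check the side view for the things the arm hides, then hand in.

```bash
python3 - <<'E'
from h import *
p,d=grab_frame('side');cv2.imwrite('pics/s9.png',p[:,:,::-1])
E
```

```text
(no output)
```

View pics/s9.png

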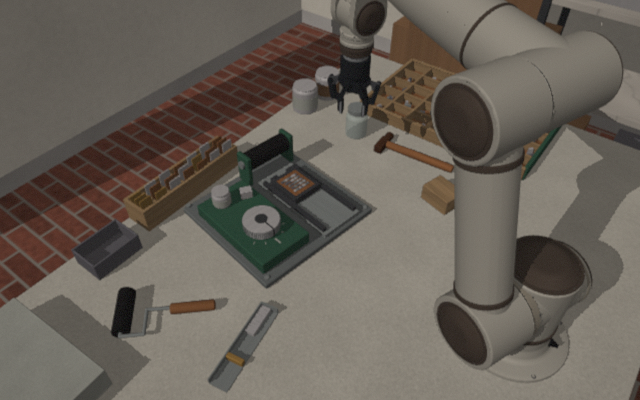

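The jar at (356,122), mallet at (415,150) and planer at (440,193) are where they were. The gripper hangs clear of everything at z of about 0.2.

```bash
python3 -c "
from h import *
print(ctrl.hand_in())"
```

```text
the job is handed in; nothing more can be done
None
```

I pushed the forme home against both stop lugs with two fingertips. Then I pressed the dial at about 8 N and turned it 60° clockwise, from the 0.524 click to the long mark. The job is handed in; no verdict is reported.

**Forme:** The push stopped hard at about 18 N. In the last top view the forme's front edge is at press x ≈ 90.3 mm (target 90 ± 2.5) with about 0.2° of yaw. It was only pushed along the bed, and it looks flat in the last views.

**Dial:** The last top and side views show its line on the long mark. I judged this by eye after release, without calculating the final angle.

**Bystanders:** All are where they started by eye in the top and side views; I did not measure how far each one moved.

**Arm and time:** The gripper ended clear of everything at z ≈ 0.2 m, after about 15 s of the 45 s allowed. No check failed or disagreed.

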